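# Snap a circuit board onto its standoffs

## Task

Take the circuit board off the foam block by its heat sink, set its three holes over the three nylon snap posts in the aluminium chassis (feel for them: their plate is clamped only roughly in place), and push it down beside one post after another until each has clicked through and the board lies flat on all three shoulders. Push gently, only as hard as one post needs at a time, so that the board does not crack, and leave the tweezers, dish, hex key and pen where they lie.

Things in the scene. Friction and masses are not known exactly. Their poses are not given: they have to be found in the camera images.
- heat_sink (a point): Centre of the black finned heat sink on the green board, 16 mm above the board's underside: 30 x 30 mm, 26 mm tall, with flat y sides to grip across. Axes are the board's: x to the edge with the fuse, y along the long side. Board: 100 (x) x 124 (y) x 3 mm, 0.1 to 0.2 kg, its middle 8 mm to -x of the sink; bare beside the sink out to the y edges for 11 mm either way in x. Starts on a foam block 50 mm tall.
- hole1 (a point): Centre of the board's far left hole (8.4 mm wide), at the underside: x +32, y +50 mm from the heat sink's centre (board axes). It belongs on post1. A clear place to press with closed fingertips is on the top face (3 mm above) at x -4, y -20 mm from the hole.
- hole2 (a point): Centre of the far right hole, at the underside: x +32, y -50 mm from the heat sink's centre. It belongs on post2. Clear place to press: x -4, y +20 mm from the hole.
- hole3 (a point): Centre of the near middle hole, at the underside: x -48, y 0 mm from the heat sink's centre. It belongs on post3. Clear place to press: x +18 mm from the hole, between it and the heat sink. Terminal blocks (11 mm tall) stand at y +-36 mm to its sides, capacitors (13 mm tall) at x +21, y +-52 mm. The three holes fit the posts one way round only.
- chassis: Heavy, fixed, shallow aluminium pan, 124 (x) x 150 (y) mm, walls 16 mm tall. Origin: middle of its underside; x away from the wall with two dark wire openings, y along the long side. Over 26 N between board and chassis cracks the board. The barbs' side squeeze counts too (1.7 x the push while a barb is forced in): keep pushes under 15 N. All three posts at once (middle, heat sink) take 20 N or more.
- post1 (a point): Nominal seat of the far left post: centre of its round shoulder (18 mm wide) where the board's underside comes to rest; chassis axes, x +40, y +50 mm from the chassis' middle, 20 mm above the worktop. The three posts stand on one plate clamped in the pan through oversize holes: all are really off by the same shift, up to 4.5 mm in x and in y (not turned); their height is true. Feel for them.
- post2 (a point): Nominal seat of the far right post, as post1, at x +40, y -50 mm. On each shoulder stands a white nylon arrowhead in two springy halves, 12 mm wide along x, 7 along y: widest 4 mm above the shoulder, tip 12.5 mm above it (5 x 5 mm there). A board held level finds all three tips when within about 1.8 mm of them; then its underside comes to 8 mm above the shoulders, else it stays at 12.5 mm.
- post3 (a point): Nominal seat of the near middle post, as post1, at x -40, y 0 mm. Pushing a hole over an arrowhead takes 7 to 10 N at the post (10 to 13 N at the clear place); then the halves spring out over the board, resistance drops (the click) and 1 mm lower the board stops hard on the shoulder. Posts can be clicked singly in any order; the board tilts up to 6 degrees meanwhile.
- tweezers: Steel tweezers, 14 x 132 x 9 mm, lying between the foam block and the chassis; leave them.
- parts_dish: Steel dish with small screws, 71 mm wide, 17 mm tall, behind the chassis; leave it.
- hex_key: Black hex key, 22 x 92 x 5 mm, lying in front of the chassis to the left; leave it. Beyond it, on the left (y above 0.23 m), stands a bench press 0.33 m tall: swing over it.
- marker_1: Black marker pen, 11 x 131 x 13 mm, lying in front of the foam block; leave it.

How it is judged:
By the outcome, as a careful person would: the job done as asked, in the order asked, and still so for the second after the job is handed in, with the robot touching nothing.
It also fails if it takes over 72 s, if anything falls off the work surface, if the arm or the gripper's body presses on something with over 40 N, if the wrist force passes 120 N, or if a joint passes its speed limit or range.

## Robot

A 6-joint arm with a two-finger parallel gripper is mounted at the origin on a cart in front of the work surface, level with it; the furniture and walls round the work are solid. World frame = base frame: x ahead of the robot, y to its left, z up, the work surface at z = 0. Lengths are in m, angles in degrees, forces in N, time in s.
With the tool pointing down it reaches from about 0.4 to 0.825 m from the base axis. Payload 7 kg.
Tool frame: the origin (TCP) lies at the very end of the fingers, on their centre line; the grasp point (between the pads) lies 19 mm behind it; z points along the fingers, y is the line along which they close (so a half turn about z gives the same grasp; the last joint's range is limited). The gripper opens to 88 mm and grips with 3 to 60 N. Pads are 19 mm wide; open, the fingers measure 130 mm over their backs; the gripper's body (78 mm by 193 mm) begins 47 mm behind the grasp point.
Start: joints at [81.71, 20.546, 0.682, 0, -70.136, -16.507], TCP at [0.283, 0.613, 0.227] pointing down, gripper open.
Joint ranges: [-176.03, 176.03], [-82.01, 121.73], [-58.28, 71.71], [-173.87, 95.51], [-174.79, -0.11], [-173.66, 173.66]. Speed limits (degrees/s): [136.94, 136.94, 172.46, 180, 180, 180].

## Interface

Orientations are given as [roll, pitch, yaw] about the fixed x, y, z axes, in that order (R = Rz(yaw) Ry(pitch) Rx(roll)).
In Python, from plant import get_state, capture, close_job, regions_of gives the robot as it stands.
- The arm moves only by the tool jog_arm, never from a script. Its argument "moves" is a list of rows, each a list of 3 entries, a list of its own where there are three numbers: the shift along the tool's x, y, z in cm, then the turn about the tool's z in degrees, then the finger opening in cm, from 0 to 8.76. A call has 1 to 12 rows; each row shifts and turns the commanded pose from where the row before left it, along the tool's axes as they then stand; what a row does not reach is not made up. A row lasts 1/8 s, in which the tool goes at most 62.5 mm and 10.7 degrees, less where a joint would pass 70% of its speed; a pose out of reach is approached as far as the arm can. A call is refused whole if a number of a shift passes 6.25 or a number of a turn 10.7, either way. A call with a gripper value outside its range is refused whole. The fingers move at their own pace and stop on an object; "newtons" is the grip in N (left out, the last holds). Time passes only in rows, so rows that do not move let the fingers close. It gives the time, the measured TCP pose, the force, the opening and the grip force at its end, in the units of the state.
- get_state(): the state, without advancing time (a new reading comes with each control period).
- capture(name): name is "side" or "top" or "wrist"; returns a dict with "pixels" (384x512x3 uint8, blue, green, red), "mtx" (3x3 intrinsics, pixels), "world_from_camera" (4x4, takes a point from camera to world coordinates); the wrist camera has in their place "hand_eye" (4x4, takes a point from camera to tool coordinates, whose origin is the TCP and whose axes are the flange's). Camera axes: x right, y down, z forward; pixel columns grow to the right and rows downward; lengths in m; the calibration is good to about 2 mm. A picture is of the moment at which its call begins: read the wrist's pose just before it. There is no depth.
- close_job(): hands the job in; it is judged then, once.
Trained networks look in a picture, given as the dict that the camera call returned (one of the last four; its "shot" number tells which), for a name from the list of things; names that differ only in an ending like _2 or _b are one class to them, and where a whole thing is asked for, a point or a joint stands for the part that bears it (a point fixed in the world has none). Each returns a list of dicts, best first, with "confidence" (0 to 1); they miss things now and then, are a little off and sometimes report something else, mostly with a low value. They report only what shows in the picture. A call takes as long as a camera call.
- regions_of(picture, thing): "pixels" (384x512 bool, what is visible of it) and "pixel" ([column, row] in pixels, amid what is visible of it).
The state is a dict: "time_s": time; "joints": joint angles; "qd": joint speeds; "joint_torque": joint torques, N m; "tcp_pos": TCP position; "eef_rot": TCP orientation; "contact_force": force on the tool from outside, world axes, zero at the start; "moment": the same for the moment, N m; "gripper_width": finger opening in m; "gripper_force": force on a finger pad.
Only numpy, scipy, OpenCV 4.12 (cv2) and the standard library are available. Lean on these libraries where they do the work, as an engineer would, in place of code of your own. Each camera call takes 0.05 s, during which the arm holds its last target. There are 200 camera calls.

## Working session

There is one attempt and no reset: what is moved stays moved. The work goes in short steps, Python scripts to look and compute and a tool call to move; the robot and the scene stay as the last step left them, time stands still between calls to the robot, and variables do not carry over. Pictures are saved under pics/ and viewed, at most 10 in all, crops included, and the job is handed in when it is done.

Besides the shell and the picture viewer there is one more tool, called after "Request:" by a JSON object that holds its "op" and its "data". jog_arm: Moves the arm, as the interface text tells. Its arguments: {"type":"object","properties":{"moves":{"type":"array"},"newtons":{"type":"number"}},"required":["moves"]}

```bash
mkdir -p pics; cat > h.py <<'E'
import numpy as np,cv2
from plant import get_state,capture,close_job,regions_of
from scipy.spatial.transform import Rotation as R
def ray(c,px,z,T=None):
    T=c["world_from_camera"] if T is None else T
    T=np.array(T);d=T[:3,:3]@np.linalg.inv(np.array(c["mtx"]))@np.array([px[0],px[1],1.])
    o=T[:3,3];return o+d*(z-o[2])/d[2]
def proj(c,P,T=None):
    T=np.array(c["world_from_camera"] if T is None else T);p=np.linalg.inv(T)@np.append(P,1)
    q=np.array(c["mtx"])@p[:3];return q[:2]/q[2]
E
python3 - <<'E'
from h import *
s=get_state();print({k:np.round(v,4).tolist() for k,v in s.items()})
t=capture("top");cv2.imwrite("pics/top0.png",t["pixels"])
d=capture("side");cv2.imwrite("pics/side0.png",d["pixels"])
for c,n in((t,"top"),(d,"side")):
    print(n,np.round(c["world_from_camera"],3).tolist(),c["mtx"])
    for th in("heat_sink","chassis","tweezers","parts_dish","hex_key","marker_1"):
        r=regions_of(c,th)
        print(th,[(round(x["confidence"],2),np.round(x["pixel"],1).tolist(),int(x["pixels"].sum()), np.round(ray(c,x["pixel"],0.0),3).tolist(),[np.round(q,1) for q in cv2.minAreaRect(np.argwhere(x["pixels"])[:,::-1].astype(np.float32))]) for x in r[:2]])
E
```

```text
{'time_s': 0.0, 'joints': [81.7098, 20.5918, 0.632, -0.0189, -70.1343, -16.506], 'qd': [0.0487, 0.0277, 0.0202, -0.099, -0.0236, -0.0184], 'joint_torque': [0.0014, -58.2719, 29.3049, 6.9974, 0.0069, -0.0002], 'tcp_pos': [0.2829, 0.6123, 0.2256], 'eef_rot': [179.9047, -0.0097, -24.8026], 'contact_force': [-0.5941, 0.1176, -0.1013], 'moment': [0.0324, 0.0402, -0.0226], 'gripper_force': 0.0, 'gripper_width': 0.0878}
top [[-0.013, -0.991, 0.13, 0.453], [-1.0, 0.013, -0.004, -0.096], [0.002, -0.13, -0.991, 0.977], [0.0, 0.0, 0.0, 1.0]] [[394.62522906   0.         258.00936486]
 [  0.         394.62522906 199.91538524]
 [  0.           0.           1.        ]]
heat_sink [(0.88, [332.8, 228.1], 2184, [0.508, -0.284, 0.0], [array([332.1, 224.9]), array([42.7, 52.6]), np.float64(82.4)])]
chassis [(0.69, [197.7, 225.6], 3275, [0.519, 0.05, 0.0], [array([196.4, 229.1]), array([53.5, 63.7]), np.float64(84.8)])]
tweezers []
parts_dish [(0.85, [179.3, 142.3], 630, [0.731, 0.099, 0.0], [array([179.5, 142.5]), array([27., 27.]), np.float64(90.0)])]
hex_key [(0.42, [160.1, 292.2], 32, [0.359, 0.14, 
[... 498 characters left out ...]
6834 192.78309977]
 [  0.           0.           1.        ]]
heat_sink [(0.98, [305.6, 172.8], 754, [0.536, -0.352, 0.0], [array([301.9, 169.2]), array([41.7, 24.7]), np.float64(14.0)])]
chassis [(0.97, [241.7, 242.7], 2539, [0.508, 0.049, 0.0], [array([239.1, 240.7]), array([67. , 51.2]), np.float64(22.2)]), (0.34, [301.8, 172.2], 748, [0.547, -0.348, 0.0], [array([301.7, 169.9]), array([42.2, 23.2]), np.float64(12.5)])]
tweezers [(0.76, [274.8, 205.5], 207, [0.523, -0.133, 0.0], [array([277. , 206.6]), array([42.7,  5.5]), np.float64(20.6)])]
parts_dish [(0.83, [159.8, 219.8], 297, [0.733, 0.087, 0.0], [array([162. , 216.9]), array([19.8, 17.7]), np.float64(61.7)])]
hex_key []
marker_1 []
```

View pics/top0.png

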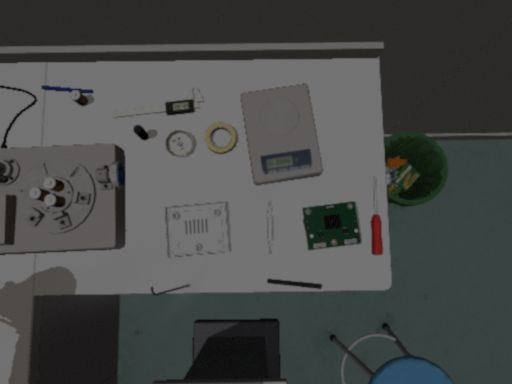

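View pics/side0.png

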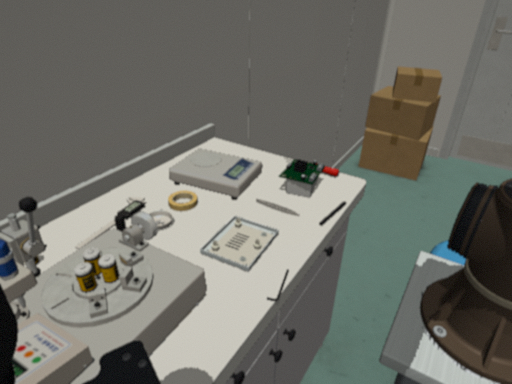

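The top view shows the board at about (332,225), with its heat sink towards the far side. The chassis is at (197,229), with two posts far and one near. I'll lift over the press and hover above the board.

Request:
{"op": "jog_arm", "data": {"moves": [[[0,0,-6],0,8.76],[[0,0,-6],0,8.76],[[0,0,-6],0,8.76],[[0,0,-6],0,8.76],[[3.6,4.4,0],0,8.76],[[3.6,4.4,0],0,8.76],[[3.6,4.4,0],0,8.76],[[3.6,4.4,0],0,8.76],[[3.6,4.4,0],0,8.76],[[3.6,4.4,0],0,8.76],[[3.6,4.4,0],0,8.76],[[3.6,4.4,0],0,8.76]]}}

```text
time_s: 2.2
tcp_pos: [0.3968, 0.1705, 0.467]
eef_rot: [-179.9, -0.0, -24.8]
contact_force: [0.7, 0.4, -0.8]
gripper_width: 0.0874
gripper_force: 0.0
```

Request:
{"op": "jog_arm", "data": {"moves": [[[0,0,4],-10,8.76],[[0,0,4],-10,8.76],[[0,0,4],-10,8.76],[[3,4.3,0],0,8.76],[[3,4.3,0],0,8.76],[[3,4.3,0],0,8.76],[[0,0,0],0,8.76]]}}

```text
time_s: 3.08
tcp_pos: [0.4995, 0.0496, 0.3459]
eef_rot: [179.9, 0.1, 4.9]
contact_force: [-0.4, 0.6, -0.0]
gripper_width: 0.0876
gripper_force: 0.0
```

```bash
cat >> h.py <<'E'
def wrist():
    s=get_state();c=capture("wrist")
    T=np.eye(4);T[:3,:3]=R.from_euler("xyz",s["eef_rot"],degrees=True).as_matrix();T[:3,3]=s["tcp_pos"]
    c["T"]=T@np.array(c["hand_eye"]);return s,c
E
python3 - <<'E'
from h import *
s,c=wrist();cv2.imwrite("pics/w0.png",c["pixels"]);np.savez("w0.npz",T=c["T"],K=np.array(c["mtx"]))
print(s["tcp_pos"],s["eef_rot"]);print(np.round(c["hand_eye"],3).tolist(),np.round(c["T"],3).tolist(),np.round(c["mtx"],1).tolist())
for th in("chassis","post1","post2","post3"):
    for r in regions_of(c,th)[:4]: 
        z=.016 if th=="chassis" else .0325
        print(th,round(r["confidence"],2),np.round(r["pixel"],1),r["pixels"].sum(),np.round(ray(c,r["pixel"],z,c["T"]),4))
        if th=="chassis":
            b=cv2.minAreaRect(np.argwhere(r["pixels"])[:,::-1].astype(np.float32));print([np.round(ray(c,p,.016,c["T"])[:2],4).tolist() for p in cv2.boxPoints(b)])
E
```

```text
[0.499548   0.04958821 0.34586944] [1.79949079e+02 7.22111853e-02 4.94837102e+00]
[[-0.001, -0.964, -0.265, 0.071], [1.0, -0.0, -0.0, -0.001], [0.0, -0.265, 0.964, -0.159], [0.0, 0.0, 0.0, 1.0]] [[0.086, -0.96, -0.265, 0.57], [-0.996, -0.082, -0.023, 0.056], [0.001, 0.266, -0.964, 0.504], [0.0, 0.0, 0.0, 1.0]] [[317.2, 0.0, 255.4], [0.0, 317.2, 194.1], [0.0, 0.0, 1.0]]
chassis 0.73 [255.6 145.5] 7836 [0.5131 0.0509 0.016 ]
[[0.4424, 0.1288], [0.5659, 0.1322], [0.5765, -0.0159], [0.4535, -0.0296]]
post1 0.81 [253. 151.] 7912 [0.5066 0.0543 0.0325]
post2 0.81 [253. 151.] 7912 [0.5066 0.0543 0.0325]
post3 0.81 [253. 151.] 7912 [0.5066 0.0543 0.0325]
```

View pics/w0.png

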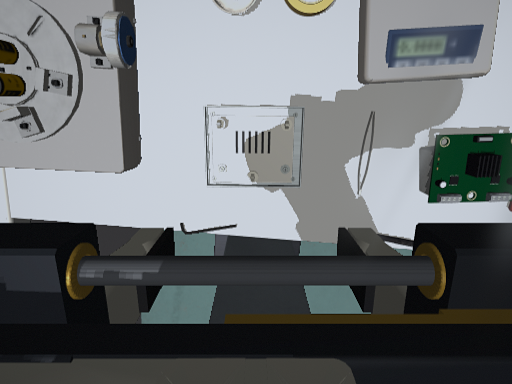

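The chassis spans (206–303, 105–187), with posts near (222,123), (288,125) and (252,176). I'll go lower and further back for a better look at the posts.

Request:
{"op": "jog_arm", "data": {"moves": [[[-2,0,5.5],0,8.76],[[-2,0,5.5],0,8.76],[[0,0,5.5],0,8.76],[[0,0,0],0,8.76]]}}

```text
time_s: 3.82
tcp_pos: [0.4557, 0.0482, 0.1792]
eef_rot: [179.9, 0.3, 5.3]
contact_force: [0.4, 0.4, 1.0]
gripper_width: 0.0874
gripper_force: 0.0
```

```bash
python3 - <<'E'
from h import *
s,c=wrist();cv2.imwrite("pics/w1_full.png",c["pixels"]);np.savez("w1.npz",T=c["T"],K=np.array(c["mtx"]))
print(s["tcp_pos"],s["eef_rot"]);
r=regions_of(c,"chassis")[0];ys,xs=np.where(r["pixels"]);print(r["confidence"],xs.min(),xs.max(),ys.min(),ys.max())
y0=max(ys.min()-5,0);x0=max(xs.min()-5,0);print("crop",x0,y0)
cr=c["pixels"][y0:y0+150,x0:x0+200];cv2.imwrite("pics/w1.png",cv2.resize(cr,None,fx=4,fy=4,interpolation=cv2.INTER_CUBIC))
E
```

```text
[0.45566548 0.04819169 0.17923836] [179.87694168   0.34115712   5.29596648]
0.68 176 335 55 186
crop 171 50
```

View pics/w1.png

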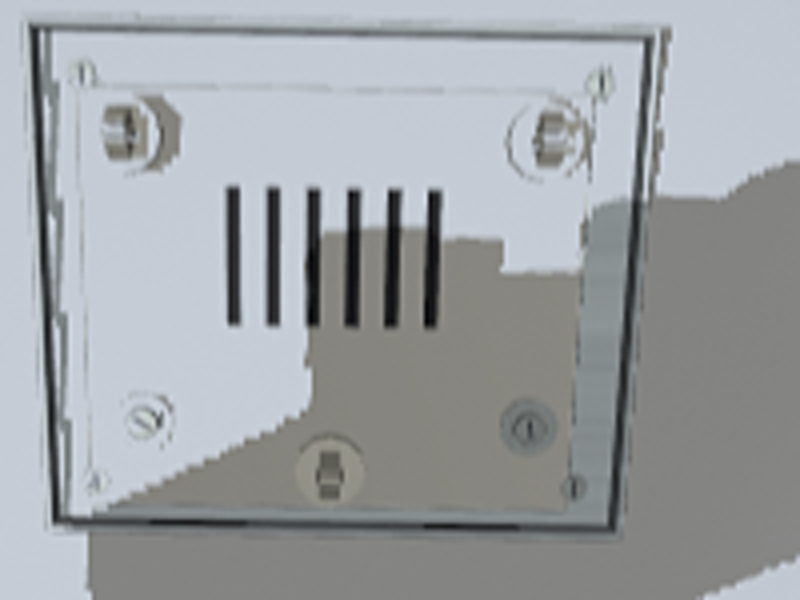

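```bash
python3 - <<'E'
from h import *
d=np.load("w1.npz");c={"mtx":d["K"]};T=d["T"]
f=lambda p:(171+(p[0]+.5)/4-.5,50+(p[1]+.5)/4-.5)
for n,p in dict(p1=(121,133),p2=(549,138),p3=(330,470)).items(): print(n,np.round(ray(c,f(p),.020,T),4))
for n,p in dict(ul=(30,25),ur=(667,32),lr=(617,530),ll=(55,527)).items(): print(n,np.round(ray(c,f(p),.016,T),4))
print([np.round(ray(c,f(p),.020,T),4)[:2] for p in((163,133),(121,175),(507,138),(592,138),(297,470),(364,470))])
E
```

```text
p1 [0.5425 0.1084 0.02  ]
p2 [0.5507 0.0074 0.02  ]
p3 [0.4665 0.0519 0.02  ]
ul [0.5647 0.1313 0.016 ]
ur [ 0.5769 -0.0176  0.016 ]
lr [ 0.4568 -0.024   0.016 ]
ll [0.4442 0.1217 0.016 ]
[array([0.5434, 0.0985]), array([0.5331, 0.1079]), array([0.5498, 0.0173]), array([ 0.5516, -0.0027]), array([0.4658, 0.0602]), array([0.4673, 0.0433])]
```

Request:
{"op": "jog_arm", "data": {"moves": [[[-0.7,5.4,-1.5],0,8.76],[[-0.7,5.4,-1.5],0,8.76],[[-0.7,5.4,-0.5],0,8.76],[[-0.7,5.4,0],0,8.76],[[-0.7,5.4,0],0,8.76],[[-0.7,5.4,0],0,8.76],[[0,0,0.2],-2,8.76],[[0,0,0],0,8.76]]}}

```text
time_s: 4.92
tcp_pos: [0.4469, -0.2784, 0.2165]
eef_rot: [179.9, -0.1, 7.2]
contact_force: [-0.3, 0.3, -0.2]
gripper_width: 0.0879
gripper_force: 0.0
```

```bash
python3 - <<'E'
from h import *
s,c=wrist();np.savez("w2.npz",T=c["T"],K=np.array(c["mtx"]))
print(s["tcp_pos"],s["eef_rot"]);
for th,z in(("heat_sink",.069),("hole1",.053),("hole2",.053),("hole3",.053)):
    for r in regions_of(c,th)[:2]:
        ys,xs=np.where(r["pixels"]);print(th,round(r["confidence"],2),np.round(r["pixel"],1),xs.min(),xs.max(),ys.min(),ys.max(),np.round(ray(c,r["pixel"],z,c["T"]),4))
r=regions_of(c,"heat_sink")[0];ys,xs=np.where(r["pixels"])
y0=max(ys.min()-8,0);x0=max(xs.min()-8,0);print("crop",x0,y0)
cr=c["pixels"][y0:y0+150,x0:x0+200];cv2.imwrite("pics/w2.png",cv2.resize(cr,None,fx=4,fy=4,interpolation=cv2.INTER_CUBIC))
E
```

```text
[ 0.446857   -0.27839698  0.21645159] [ 1.79939708e+02 -1.39925061e-01  7.16487732e+00]
heat_sink 0.56 [251.9 107.4] 188 320 57 164 [ 0.5168 -0.2658  0.069 ]
hole1 0.91 [252.3 110.4] 189 320 58 164 [ 0.514  -0.2664  0.053 ]
hole2 0.91 [252.3 110.4] 189 320 58 164 [ 0.514  -0.2664  0.053 ]
hole3 0.91 [252.3 110.4] 189 320 58 164 [ 0.514  -0.2664  0.053 ]
crop 180 49
```

View pics/w2.png

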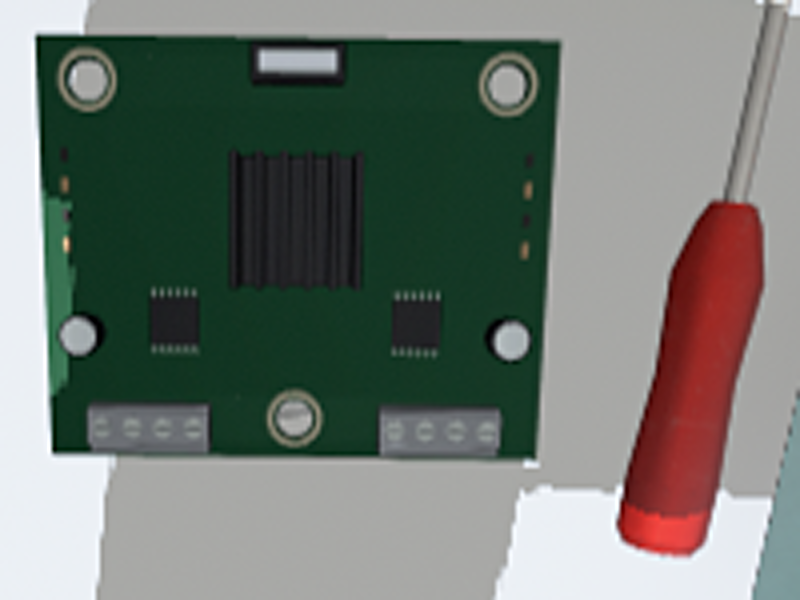

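The board shows its holes at crop (87,79), (508,85) and (294,418), with the sink at (297,220).

```bash
python3 - <<'E'
from h import *
d=np.load("w2.npz");c={"mtx":d["K"]};T=d["T"]
f=lambda p:(180+(p[0]+.5)/4-.5,49+(p[1]+.5)/4-.5)
P=[ray(c,f(p),.053,T)[:2] for p in((87,79),(508,85),(294,418))];print(np.round(P,4))
print([np.round(ray(c,f(p),z,T)[:2],4) for p,z in(((232,150),.076),((363,153),.076),((361,287),.076),((232,287),.076))])
def fit(P,M):
    P=np.array(P);M=np.array(M);a=P-P.mean(0);b=M-M.mean(0)
    th=np.arctan2((b[:,0]*a[:,1]-b[:,1]*a[:,0]).sum(),(a*b).sum());r=np.array([[np.cos(th),-np.sin(th)],[np.sin(th),np.cos(th)]])
    t=P.mean(0)-r@M.mean(0);return np.degrees(th),t,np.round((P-(M@r.T+t))*1e3,1).tolist()
M=np.array([[32,50],[32,-50],[-48,0]])/1e3
print("sink",fit(P,M))
Q=[[.5425,.1084],[.5507,.0074],[.4665,.0519]]
print("target sink",fit(Q,M))
E
```

```text
[[ 0.5463 -0.2137]
 [ 0.5575 -0.3131]
 [ 0.4724 -0.2723]]
[array([ 0.5335, -0.251 ]), array([ 0.5365, -0.2801]), array([ 0.5074, -0.2836]), array([ 0.5038, -0.2542])]
sink (np.float64(6.386233289078024), array([ 0.52011728, -0.26694762]), [[-0.0, 0.0], [-0.0, -0.0], [0.0, -0.0]])
target sink (np.float64(4.477658772639912), array([0.51458294, 0.05548362]), [[-0.1, 0.6], [0.3, -0.7], [-0.2, 0.2]])
```

Request:
{"op": "jog_arm", "data": {"moves": [[[3.7,-0.1,1],0,8.76],[[3.7,-0.1,4],0.8,8.76],[[0,0,5],0,8.76],[[0,0,3],0,8.76],[[0,0,0],0,8.76],[[0,0,0],0,8.76]]}}

```text
time_s: 5.98
tcp_pos: [0.5202, -0.2667, 0.086]
eef_rot: [179.9, -0.1, 6.5]
contact_force: [0.7, 0.3, 0.7]
gripper_width: 0.0875
gripper_force: 0.0
```

Request:
{"op": "jog_arm", "data": {"newtons": 30, "moves": [[[0,0,1.5],0,8.76],[[0,0,1.4],0,8.76],[[0,0,0],0,8.76],[[0,0,0],0,5],[[0,0,0],0,3.4],[[0,0,0],0,2.6],[[0,0,0],0,2.6],[[0,0,0],0,2.6],[[0,0,0],0,2.6]]}}

```text
time_s: 7.1
tcp_pos: [0.5191, -0.2667, 0.0556]
eef_rot: [180.0, -0.0, 6.4]
contact_force: [0.4, 0.3, 1.1]
gripper_width: 0.0332
gripper_force: 0.0
```

Request:
{"op": "jog_arm", "data": {"moves": [[[0,0,0],0,2.6],[[0,0,0],0,2.6],[[0,0,0],0,2.6],[[0,0,0],0,2.6]]}}

```text
time_s: 7.6
tcp_pos: [0.5192, -0.2668, 0.0556]
eef_rot: [180.0, -0.0, 6.4]
contact_force: [-0.6, -0.2, 0.8]
gripper_width: 0.0297
gripper_force: 30.0
```

```bash
python3 - <<'E'
from h import *
print([np.round(get_state()["tcp_pos"],4).tolist()+np.round(get_state()["contact_force"],1).tolist() for i in range(2)],get_state()["eef_rot"])
E
```

```text
[[0.5192, -0.2668, 0.0556, -0.6, -0.2, 0.8], [0.5192, -0.2668, 0.0556, -0.6, -0.2, 0.8]] [ 1.79995984e+02 -4.46158103e-04  6.40590437e+00]
```

Request:
{"op": "jog_arm", "data": {"moves": [[[0,0,-2],0,2.6],[[0,0,-3],0,2.6],[[0.38,-4,0],0,2.6],[[0.38,-4,0],0,2.6],[[0.38,-4,0],0,2.6],[[0.38,-4,0],0,2.6],[[0.38,-4,0],0,2.6],[[0.38,-4,0],0,2.6],[[0.38,-4,0],0,2.6],[[0.38,-4,0],0,2.6],[[0,0,0],1.9,2.6],[[0,0,0],0,2.6]]}}

```text
time_s: 9.1
tcp_pos: [0.5133, 0.0547, 0.1053]
eef_rot: [180.0, 0.0, 4.5]
contact_force: [-0.4, -0.2, -2.2]
gripper_width: 0.0299
gripper_force: 30.0
```

Request:
{"op": "jog_arm", "data": {"moves": [[[0,-0.1,2.5],0,2.6],[[0.05,0,2],0,2.6],[[0,0,1.5],0,2.6],[[0,0,0],0,2.6],[[0,0,0],0,2.6]]}}

```text
time_s: 9.72
tcp_pos: [0.5145, 0.0556, 0.0461]
eef_rot: [-180.0, -0.0, 4.5]
contact_force: [-0.2, -0.1, -1.1]
gripper_width: 0.0298
gripper_force: 30.0
```

```bash
python3 - <<'E'
from h import *
s=get_state();print(*[np.round(s[k],4).tolist() for k in("tcp_pos","eef_rot","contact_force","moment")])
E
```

```text
[0.5145, 0.0556, 0.0461] [-179.9952, -0.038, 4.4935] [-0.2069, -0.1244, -1.07] [0.0097, -0.0646, 0.0012]
```

Now at x = 0.5145 against a target of 0.5137. I'll shift by -0.8 mm and lower slowly.

Request:
{"op": "jog_arm", "data": {"moves": [[[-0.08,0,0.3],0,2.6],[[0,0,0.3],0,2.6],[[0,0,0.15],0,2.6],[[0,0,0.1],0,2.6],[[0,0,0.1],0,2.6],[[0,0,0],0,2.6]]}}

```text
time_s: 10.48
tcp_pos: [0.5132, 0.0556, 0.036]
eef_rot: [180.0, 0.0, 4.5]
contact_force: [-0.6, -0.4, -0.8]
gripper_width: 0.0296
gripper_force: 30.0
```

```bash
python3 - <<'E'
from h import *
s=get_state();print(*[np.round(s[k],4).tolist() for k in("tcp_pos","eef_rot","contact_force","moment")])
E
```

```text
[0.5132, 0.0556, 0.036] [179.9966, 0.0094, 4.5041] [-0.5945, -0.4217, -0.8076] [-0.0878, -0.0371, 0.0222]
```

It is below tip-contact height with no force, so the holes found the tips. I'll continue to the barbs.

Request:
{"op": "jog_arm", "data": {"moves": [[[0,0,0.1],0,2.6],[[0,0,0.1],0,2.6],[[0,0,0.05],0,2.6],[[0,0,0],0,2.6]]}}

```text
time_s: 10.98
tcp_pos: [0.513, 0.0555, 0.0335]
eef_rot: [180.0, 0.0, 4.5]
contact_force: [-1.7, -0.4, 0.2]
gripper_width: 0.0298
gripper_force: 30.0
```

```bash
python3 - <<'E'
from h import *
s=get_state();print(*[np.round(s[k],4).tolist() for k in("tcp_pos","eef_rot","contact_force","moment")])
E
```

```text
[0.513, 0.0555, 0.0335] [179.9913, 0.028, 4.4958] [-1.7259, -0.4388, 0.1842] [-0.1313, 0.5602, -0.0895]
```

Request:
{"op": "jog_arm", "data": {"moves": [[[-0.05,0,0],0,2.6],[[0,0,0.05],0,2.6],[[0,0,0],0,2.6]]}}

```text
time_s: 11.35
tcp_pos: [0.5129, 0.0556, 0.0332]
eef_rot: [-180.0, -0.0, 4.5]
contact_force: [-1.5, -0.6, 1.4]
gripper_width: 0.03
gripper_force: 30.0
```

```bash
python3 - <<'E'
from h import *
s=get_state();print(*[np.round(s[k],4).tolist() for k in("tcp_pos","eef_rot","contact_force","moment")])
E
```

```text
[0.5129, 0.0556, 0.0332] [-179.9982, -0.0172, 4.5079] [-1.4555, -0.6007, 1.3721] [-0.2011, 0.412, -0.0744]
```

Request:
{"op": "jog_arm", "data": {"moves": [[[0,0,0],0,3.4],[[0,0,0],0,5],[[0,0,0],0,5],[[0,0,0],0,5],[[0,0,-2],0,5],[[0,0,-4],0,5],[[-3,0,-6],0,0],[[-3,0,0],0,0],[[0,0,0],0,0],[[0,0,0],0,0]]}}

```text
time_s: 12.6
tcp_pos: [0.4554, 0.0512, 0.1491]
eef_rot: [-180.0, -0.0, 4.5]
contact_force: [0.5, -0.4, -0.2]
gripper_width: 0.0158
gripper_force: 0.0
```

```bash
python3 - <<'E'
from h import *
s,c=wrist();np.savez("w3.npz",T=c["T"],K=np.array(c["mtx"]))
print(s["tcp_pos"],s["eef_rot"],s["gripper_width"],s["contact_force"]);
cv2.imwrite("pics/w3.png",cv2.resize(c["pixels"][:,130:390],None,fx=2.05,fy=1.5625) if 0 else cv2.resize(c["pixels"][40:340,60:460],None,fx=2,fy=2,interpolation=cv2.INTER_CUBIC))
E
```

```text
[0.45535071 0.05118581 0.14909701] [-1.79994273e+02 -3.13313196e-02  4.52629417e+00] 0.015807409747681987 [ 0.54132958 -0.42938305 -0.15381621]
```

View pics/w3.png

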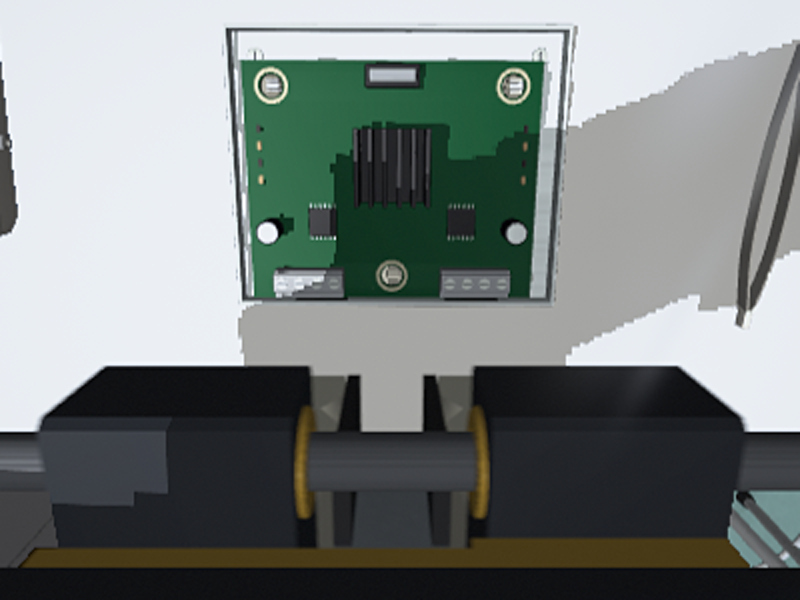

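All three arrowheads show in their holes, at (270,85), (514,86) and (392,275), so the board is threaded. I'll work out the press poses.

```bash
cat > p.py <<'E'
from h import *
S=np.array([.5138,.0556]);YB=4.5
Bx=lambda a:np.array([[np.cos(a),-np.sin(a)],[np.sin(a),np.cos(a)]])
def go(off,dyaw):   # target TCP & tool moves (turn first, then shift)
    s=get_state();t=S+Bx(np.radians(YB))@np.array(off)/1e3;y=YB+dyaw
    d=t-s["tcp_pos"][:2];m=Bx(np.radians(-y))@d
    print("target",np.round(t,4),"yaw",y,"turn",round(s["eef_rot"][2]-y,1),"tool x,y cm",np.round([m[0]*100,-m[1]*100],2),"z",s["tcp_pos"][2])
E
python3 - <<'E'
from p import *
d=np.load("w3.npz");c={"mtx":d["K"]};T=d["T"]
f=lambda p:(60+(p[0]+.5)/2-.5,40+(p[1]+.5)/2-.5)
P=np.array([ray(c,f(p),.031,T)[:2] for p in((270.5,85.5),(513.5,86),(392,275.5))]);print(np.round(P,4))
M=np.array([[32,50],[32,-50],[-48,0]])/1e3
v=P[0]-P[1];a=np.arctan2(-v[0],v[1]);print(np.degrees(a),P.mean(0)-Bx(a)@M.mean(0),np.linalg.norm(v))
go((29.3,32.1),58);print(get_state()["joints"])
E
```

```text
[[0.5416 0.1087]
 [0.5493 0.0087]
 [0.4657 0.0524]]
4.38068829734278 [0.51354666 0.05618861] 0.10023306141448304
target [0.5405 0.0899] yaw 62.5 turn -58.0 tool x,y cm [7.36 5.75] z 0.14884965533532016
[ 3.11538985e+01  3.90485910e+00 -3.20413284e+01  1.18536271e-02
 -5.40564772e+01  6.33533192e+01]
```

Request:
{"op": "jog_arm", "data": {"moves": [[[0,0,0],-9.7,0],[[0,0,0],-9.7,0],[[0,0,0],-9.7,0],[[0,0,0],-9.7,0],[[0,0,0],-9.7,0],[[0,0,0],-9.5,0],[[3.7,2.9,0],0,0],[[3.7,2.9,3],0,0],[[0,0,3],0,0],[[0,0,3],0,0],[[0,0,0],0,0],[[0,0,0],0,0]]}}

```text
time_s: 14.15
tcp_pos: [0.5414, 0.09, 0.0594]
eef_rot: [180.0, 0.0, 62.5]
contact_force: [0.0, -0.7, 1.0]
gripper_width: 0.0003
gripper_force: 0.0
```

```bash
python3 - <<'E'
from p import *
go((29.3,32.1),58);s=get_state();print(s["gripper_width"],s["contact_force"],s["time_s"])
E
```

```text
target [0.5405 0.0899] yaw 62.5 turn 0.0 tool x,y cm [-0.05 -0.08] z 0.059382661606580046
0.00029521177367955215 [ 0.02039322 -0.69877919  0.96519409] 14.15
```

Request:
{"op": "jog_arm", "data": {"moves": [[[-0.05,-0.08,1.2],0,0],[[0,0,1],0,0],[[0,0,0.3],0,0],[[0,0,0.1],0,0],[[0,0,0.1],0,0],[[0,0,0.05],0,0],[[0,0,0],0,0]]}}

```text
time_s: 15.02
tcp_pos: [0.5398, 0.0898, 0.0316]
eef_rot: [180.0, -0.0, 62.5]
contact_force: [0.8, 0.9, 0.2]
gripper_width: 0.0005
gripper_force: 0.0
```

Request:
{"op": "jog_arm", "data": {"moves": [[[0,0,0.05],0,0],[[0,0,0.05],0,0],[[0,0,0.03],0,0],[[0,0,0],0,0]]}}

```text
time_s: 15.52
tcp_pos: [0.5399, 0.0899, 0.0303]
eef_rot: [180.0, -0.0, 62.5]
contact_force: [-0.9, -0.9, 2.2]
gripper_width: 0.0006
gripper_force: 1.3
```

Request:
{"op": "jog_arm", "data": {"moves": [[[0,0,0.03],0,0],[[0,0,0.03],0,0],[[0,0,0],0,0]]}}

```text
time_s: 15.9
tcp_pos: [0.5399, 0.0899, 0.0297]
eef_rot: [180.0, -0.0, 62.5]
contact_force: [-0.1, -0.2, 3.6]
gripper_width: 0.0007
gripper_force: 2.0
```

Request:
{"op": "jog_arm", "data": {"moves": [[[0,0,0.03],0,0],[[0,0,0.03],0,0],[[0,0,0],0,0]]}}

```text
time_s: 16.27
tcp_pos: [0.54, 0.09, 0.0291]
eef_rot: [180.0, -0.0, 62.5]
contact_force: [0.9, 0.5, 5.3]
gripper_width: 0.0004
gripper_force: 2.6
```

Request:
{"op": "jog_arm", "data": {"moves": [[[0,0,0.03],0,0],[[0,0,0.03],0,0],[[0,0,0],0,0]]}}

```text
time_s: 16.65
tcp_pos: [0.5401, 0.09, 0.0287]
eef_rot: [180.0, -0.0, 62.5]
contact_force: [0.2, 0.1, 5.8]
gripper_width: 0.0004
gripper_force: 3.0
```

Request:
{"op": "jog_arm", "data": {"moves": [[[0,0,0.03],0,0],[[0,0,0.03],0,0],[[0,0,0],0,0]]}}

```text
time_s: 17.02
tcp_pos: [0.5401, 0.09, 0.0282]
eef_rot: [180.0, -0.0, 62.5]
contact_force: [-0.7, 1.1, 7.3]
gripper_width: 0.0003
gripper_force: 3.6
```

Request:
{"op": "jog_arm", "data": {"moves": [[[0,0,0.03],0,0],[[0,0,0.03],0,0],[[0,0,0],0,0]]}}

```text
time_s: 17.4
tcp_pos: [0.5402, 0.09, 0.0277]
eef_rot: [180.0, -0.0, 62.5]
contact_force: [-0.2, 1.3, 8.4]
gripper_width: 0.0007
gripper_force: 4.0
```

Request:
{"op": "jog_arm", "data": {"moves": [[[0,0,0.03],0,0],[[0,0,0.02],0,0],[[0,0,0],0,0]]}}

```text
time_s: 17.77
tcp_pos: [0.5393, 0.0897, 0.0265]
eef_rot: [-180.0, 0.0, 62.5]
contact_force: [0.1, -0.0, -1.2]
gripper_width: 0.0005
gripper_force: 0.0
```

Post 1 clicked. A short check for the hard stop.

Request:
{"op": "jog_arm", "data": {"moves": [[[0,0,0.04],0,0],[[0,0,0.04],0,0],[[0,0,0],0,0]]}}

```text
time_s: 18.15
tcp_pos: [0.5393, 0.0897, 0.0257]
eef_rot: [-180.0, 0.0, 62.5]
contact_force: [-1.8, 0.1, 3.3]
gripper_width: 0.0009
gripper_force: 1.3
```

Request:
{"op": "jog_arm", "data": {"moves": [[[0,0,-4],0,0],[[0,0,-1],10.5,0],[[0,0,0],10.5,0],[[0,0,0],10.5,0],[[0,0,0],10.5,0],[[0,0,0],10.5,0],[[0,0,0],10.5,0],[[0,0,0],10.5,0],[[0,0,0],10.5,0],[[0,0,0],10.5,0],[[0,0,0],10.5,0],[[0,0,0],10.5,0]]}}

```text
time_s: 19.65
tcp_pos: [0.5395, 0.0897, 0.0755]
eef_rot: [180.0, 0.0, -53.4]
contact_force: [0.2, -0.8, -0.6]
gripper_width: 0.0005
gripper_force: 0.0
```

```bash
python3 - <<'E'
from p import *
go((29.3,-32.1),-58)
E
```

```text
target [0.5455 0.0259] yaw -53.5 turn 0.1 tool x,y cm [5.49 3.31] z 0.07553823275982818
```

Request:
{"op": "jog_arm", "data": {"moves": [[[2.7,1.65,0],0,0],[[2.75,1.65,0],0,0],[[0,0,2],0,0],[[0,0,1.5],0,0],[[0,0,0.4],0,0],[[0,0,0],0,0],[[0,0,0],0,0]]}}

```text
time_s: 20.52
tcp_pos: [0.5465, 0.0269, 0.0373]
eef_rot: [-180.0, -0.0, -53.0]
contact_force: [-0.6, -0.8, 0.8]
gripper_width: 0.0003
gripper_force: 0.0
```

```bash
python3 - <<'E'
from p import *
go((29.3,-32.1),-58);s=get_state();print(s["contact_force"])
E
```

```text
target [0.5455 0.0259] yaw -53.5 turn 0.5 tool x,y cm [0.02 0.14] z 0.03731641794795154
[-0.62426485 -0.83459236  0.83477091]
```

Request:
{"op": "jog_arm", "data": {"moves": [[[0,0.14,0.3],0.5,0],[[0,0,0.15],0,0],[[0,0,0.1],0,0],[[0,0,0.1],0,0],[[0,0,0.05],0,0],[[0,0,0],0,0]]}}

```text
time_s: 21.28
tcp_pos: [0.5452, 0.0256, 0.03]
eef_rot: [-180.0, -0.0, -53.5]
contact_force: [0.6, -0.9, 1.5]
gripper_width: 0.0001
gripper_force: 0.9
```

Request:
{"op": "jog_arm", "data": {"moves": [[[0,0,0.05],0,0],[[0,0,0.03],0,0],[[0,0,0],0,0]]}}

```text
time_s: 21.65
tcp_pos: [0.5452, 0.0256, 0.0292]
eef_rot: [-180.0, -0.0, -53.5]
contact_force: [0.7, -1.5, 3.7]
gripper_width: 0.0007
gripper_force: 1.7
```

Request:
{"op": "jog_arm", "data": {"moves": [[[0,0,0.03],0,0],[[0,0,0.03],0,0],[[0,0,0],0,0]]}}

```text
time_s: 22.02
tcp_pos: [0.5452, 0.0256, 0.0286]
eef_rot: [-180.0, -0.0, -53.5]
contact_force: [0.7, -0.7, 3.8]
gripper_width: 0.0004
gripper_force: 2.2
```

Request:
{"op": "jog_arm", "data": {"moves": [[[0,0,0.03],0,0],[[0,0,0.03],0,0],[[0,0,0],0,0]]}}

```text
time_s: 22.4
tcp_pos: [0.5452, 0.0257, 0.028]
eef_rot: [-180.0, -0.0, -53.5]
contact_force: [0.2, -1.7, 5.8]
gripper_width: 0.0001
gripper_force: 2.8
```

Request:
{"op": "jog_arm", "data": {"moves": [[[0,0,0.03],0,0],[[0,0,0.03],0,0],[[0,0,0],0,0]]}}

```text
time_s: 22.78
tcp_pos: [0.5453, 0.0257, 0.0275]
eef_rot: [-180.0, -0.0, -53.5]
contact_force: [0.5, -1.2, 6.0]
gripper_width: 0.0004
gripper_force: 3.3
```

Request:
{"op": "jog_arm", "data": {"moves": [[[0,0,0.03],0,0],[[0,0,0.03],0,0],[[0,0,0],0,0]]}}

```text
time_s: 23.15
tcp_pos: [0.5453, 0.0256, 0.027]
eef_rot: [-180.0, -0.0, -53.5]
contact_force: [-0.2, -1.2, 8.2]
gripper_width: 0.0003
gripper_force: 3.7
```

Request:
{"op": "jog_arm", "data": {"moves": [[[0,0,0.03],0,0],[[0,0,0.02],0,0],[[0,0,0],0,0]]}}

```text
time_s: 23.52
tcp_pos: [0.5444, 0.0256, 0.0257]
eef_rot: [180.0, 0.0, -53.5]
contact_force: [-0.2, 0.5, -0.1]
gripper_width: 0.0005
gripper_force: 0.0
```

Post 2 clicked. A short seat check, then on to post 3.

Request:
{"op": "jog_arm", "data": {"moves": [[[0,0,0.05],0,0],[[0,0,0.04],0,0],[[0,0,0],0,0]]}}

```text
time_s: 23.9
tcp_pos: [0.5448, 0.0255, 0.025]
eef_rot: [180.0, 0.0, -53.5]
contact_force: [0.2, -0.4, -0.4]
gripper_width: 0.0003
gripper_force: 0.1
```

Request:
{"op": "jog_arm", "data": {"moves": [[[0,0,-4],0,0],[[0,0,-2],-9.7,0],[[0,0,0],-9.7,0],[[0,0,0],-9.7,0],[[0,0,0],-9.7,0],[[0,0,0],-9.7,0],[[0,0,0],-9.5,0]]}}

```text
time_s: 24.78
tcp_pos: [0.545, 0.0256, 0.0852]
eef_rot: [-180.0, 0.0, 4.8]
contact_force: [0.3, 1.0, 1.6]
gripper_width: 0.0006
gripper_force: 0.0
```

```bash
python3 - <<'E'
from p import *
go((-30.5,0),0)
E
```

```text
target [0.4834 0.0532] yaw 4.5 turn 0.3 tool x,y cm [-5.92 -3.24] z 0.08518402015266283
```

Request:
{"op": "jog_arm", "data": {"moves": [[[-3,-1.6,0],0.3,0],[[-2.9,-1.6,0],0,0],[[0,0,0],0,0],[[0,0,2.5],0,0],[[0,0,1.5],0,0],[[0,0,0.5],0,0],[[0,0,0],0,0]]}}

```text
time_s: 25.65
tcp_pos: [0.484, 0.0529, 0.0402]
eef_rot: [180.0, 0.0, 4.2]
contact_force: [0.3, 0.1, 0.4]
gripper_width: 0.0006
gripper_force: 0.0
```

```bash
python3 - <<'E'
from p import *
go((-30.5,0),0);s=get_state();print(s["contact_force"])
E
```

```text
target [0.4834 0.0532] yaw 4.5 turn -0.3 tool x,y cm [-0.06 -0.03] z 0.040183329775204536
[0.33051229 0.11354579 0.38583322]
```

Request:
{"op": "jog_arm", "data": {"moves": [[[-0.06,-0.03,0.4],0,0],[[0,0,0.2],0,0],[[0,0,0.1],0,0],[[0,0,0.1],0,0],[[0,0,0.1],0,0],[[0,0,0],0,0]]}}

```text
time_s: 26.4
tcp_pos: [0.4831, 0.0533, 0.0312]
eef_rot: [180.0, 0.0, 4.2]
contact_force: [-0.3, -0.3, 0.3]
gripper_width: 0.0002
gripper_force: 0.0
```

Request:
{"op": "jog_arm", "data": {"moves": [[[0,0,0.06],0,0],[[0,0,0.04],0,0],[[0,0,0],0,0]]}}

```text
time_s: 26.78
tcp_pos: [0.4831, 0.0533, 0.0302]
eef_rot: [180.0, 0.0, 4.2]
contact_force: [-0.0, 0.0, 0.2]
gripper_width: 0.0002
gripper_force: 0.0
```

Request:
{"op": "jog_arm", "data": {"moves": [[[0,0,0.03],0,0],[[0,0,0.03],0,0],[[0,0,0],0,0]]}}

```text
time_s: 27.15
tcp_pos: [0.4832, 0.0533, 0.0297]
eef_rot: [-180.0, -0.0, 4.2]
contact_force: [-1.3, -0.4, 1.5]
gripper_width: 0.0003
gripper_force: 0.6
```

Request:
{"op": "jog_arm", "data": {"moves": [[[0,0,0.03],0,0],[[0,0,0.03],0,0],[[0,0,0],0,0]]}}

```text
time_s: 27.52
tcp_pos: [0.4831, 0.0533, 0.0291]
eef_rot: [180.0, 0.0, 4.2]
contact_force: [-2.3, -0.0, 1.5]
gripper_width: 0.0005
gripper_force: 1.1
```

Request:
{"op": "jog_arm", "data": {"moves": [[[0,0,0.05],0,0],[[0,0,0.04],0,0],[[0,0,0],0,0]]}}

```text
time_s: 27.9
tcp_pos: [0.4832, 0.0533, 0.0282]
eef_rot: [180.0, -0.0, 4.2]
contact_force: [-0.5, -1.1, 3.8]
gripper_width: 0.0006
gripper_force: 1.9
```

Request:
{"op": "jog_arm", "data": {"moves": [[[0,0,0.03],0,0],[[0,0,0.03],0,0],[[0,0,0],0,0]]}}

```text
time_s: 28.28
tcp_pos: [0.4833, 0.0533, 0.0276]
eef_rot: [-180.0, -0.0, 4.2]
contact_force: [-0.2, -0.4, 4.3]
gripper_width: -0.0
gripper_force: 2.4
```

Request:
{"op": "jog_arm", "data": {"moves": [[[0,0,0.03],0,0],[[0,0,0.03],0,0],[[0,0,0],0,0]]}}

```text
time_s: 28.65
tcp_pos: [0.4832, 0.0533, 0.0271]
eef_rot: [-180.0, -0.0, 4.2]
contact_force: [-1.0, 0.6, 6.1]
gripper_width: 0.0003
gripper_force: 2.6
```

Request:
{"op": "jog_arm", "data": {"moves": [[[0,0,0.03],0,0],[[0,0,0.03],0,0],[[0,0,0],0,0]]}}

```text
time_s: 29.02
tcp_pos: [0.4831, 0.0533, 0.0262]
eef_rot: [-180.0, 0.0, 4.2]
contact_force: [-0.2, -0.2, 0.5]
gripper_width: 0.0004
gripper_force: 0.0
```

Post 3 clicked. I'll press on to the hard stop; the board top should be at about 0.023.

Request:
{"op": "jog_arm", "data": {"moves": [[[0,0,0.06],0,0],[[0,0,0.06],0,0],[[0,0,0],0,0]]}}

```text
time_s: 29.4
tcp_pos: [0.4831, 0.0533, 0.025]
eef_rot: [180.0, 0.0, 4.2]
contact_force: [-0.4, 0.6, 0.8]
gripper_width: 0.0005
gripper_force: 0.3
```

Request:
{"op": "jog_arm", "data": {"moves": [[[0,0,0.06],0,0],[[0,0,0.04],0,0],[[0,0,0],0,0]]}}

```text
time_s: 29.78
tcp_pos: [0.4831, 0.0533, 0.0241]
eef_rot: [180.0, 0.0, 4.2]
contact_force: [0.3, 0.0, -0.6]
gripper_width: 0.0002
gripper_force: 0.0
```

Request:
{"op": "jog_arm", "data": {"moves": [[[0,0,0.04],0,0],[[0,0,0.04],0,0],[[0,0,0],0,0]]}}

```text
time_s: 30.15
tcp_pos: [0.4831, 0.0533, 0.0234]
eef_rot: [180.0, -0.0, 4.2]
contact_force: [0.5, -1.7, 0.2]
gripper_width: 0.0001
gripper_force: 0.0
```

Request:
{"op": "jog_arm", "data": {"moves": [[[0,0,0.04],0,0],[[0,0,0],0,0]]}}

```text
time_s: 30.4
tcp_pos: [0.4831, 0.0533, 0.0232]
eef_rot: [180.0, -0.0, 4.2]
contact_force: [-2.4, -0.0, 4.8]
gripper_width: 0.0004
gripper_force: 2.1
```

Hard stop at 0.0232. Now I'll probe beside posts 2 and 1 for the same height.

Request:
{"op": "jog_arm", "data": {"moves": [[[0,0,-3],0,0],[[0,0,-3],9.7,0],[[0,0,0],9.7,0],[[0,0,0],9.7,0],[[0,0,0],9.7,0],[[0,0,0],9.7,0],[[0,0,0],9.2,0],[[0,0,0],0,0]]}}

```text
time_s: 31.4
tcp_pos: [0.4831, 0.0532, 0.0829]
eef_rot: [180.0, 0.0, -53.4]
contact_force: [0.2, 0.1, -0.3]
gripper_width: 0.0007
gripper_force: 0.0
```

```bash
python3 - <<'E'
from p import *
go((29.3,-32.1),-58)
E
```

```text
target [0.5455 0.0259] yaw -53.5 turn 0.1 tool x,y cm [ 5.91 -3.4 ] z 0.08286839254975732
```

Request:
{"op": "jog_arm", "data": {"moves": [[[3,-1.7,0],0,0],[[2.9,-1.7,0],0,0],[[0,0,0],0,0],[[0,0,3],0,0],[[0,0,1.5],0,0],[[0,0,0.9],0,0],[[0,0,0.3],0,0],[[0,0,0.1],0,0],[[0,0,0],0,0]]}}

```text
time_s: 32.52
tcp_pos: [0.5459, 0.0262, 0.0255]
eef_rot: [-180.0, -0.0, -53.5]
contact_force: [0.4, -0.4, 0.0]
gripper_width: 0.0008
gripper_force: 0.0
```

Request:
{"op": "jog_arm", "data": {"moves": [[[0,0,0.06],0,0],[[0,0,0.05],0,0],[[0,0,0],0,0]]}}

```text
time_s: 32.9
tcp_pos: [0.5456, 0.0261, 0.0239]
eef_rot: [-180.0, -0.0, -53.5]
contact_force: [-0.2, -0.8, -0.5]
gripper_width: 0.0003
gripper_force: 0.0
```

Request:
{"op": "jog_arm", "data": {"moves": [[[0,0,0.05],0,0],[[0,0,0.04],0,0],[[0,0,0],0,0]]}}

```text
time_s: 33.28
tcp_pos: [0.5457, 0.0261, 0.0231]
eef_rot: [-180.0, -0.0, -53.5]
contact_force: [-0.7, -1.1, 1.6]
gripper_width: 0.0005
gripper_force: 1.0
```

Request:
{"op": "jog_arm", "data": {"moves": [[[0,0,-4],0,0],[[0,0,-2],-10.5,0],[[0,0,0],-10.5,0],[[0,0,0],-10.5,0],[[0,0,0],-10.5,0],[[0,0,0],-10.5,0],[[0,0,0],-10.5,0],[[0,0,0],-10.5,0],[[0,0,0],-10.5,0],[[0,0,0],-10.5,0],[[0,0,0],-10.5,0],[[0,0,0],-10.5,0]]}}

```text
time_s: 34.78
tcp_pos: [0.5454, 0.0261, 0.0828]
eef_rot: [-180.0, 0.0, 62.3]
contact_force: [0.7, -0.1, -0.4]
gripper_width: 0.0006
gripper_force: 0.0
```

```bash
python3 - <<'E'
from p import *
go((29.3,32.1),58)
E
```

```text
target [0.5405 0.0899] yaw 62.5 turn -0.2 tool x,y cm [ 5.44 -3.38] z 0.08280130560337484
```

Request:
{"op": "jog_arm", "data": {"moves": [[[2.7,-1.7,0],0,0],[[2.7,-1.7,0],0,0],[[0,0,0],0,0],[[0,0,3],0,0],[[0,0,1.5],0,0],[[0,0,0.9],0,0],[[0,0,0.3],0,0],[[0,0,0.15],0,0],[[0,0,0.05],0,0],[[0,0,0],0,0]]}}

```text
time_s: 36.02
tcp_pos: [0.5412, 0.0898, 0.0244]
eef_rot: [180.0, -0.0, 62.0]
contact_force: [-0.2, 0.2, 0.5]
gripper_width: 0.0004
gripper_force: 0.0
```

Request:
{"op": "jog_arm", "data": {"moves": [[[0,0,0.05],0,0],[[0,0,0.05],0,0],[[0,0,0],0,0]]}}

```text
time_s: 36.4
tcp_pos: [0.541, 0.0898, 0.0231]
eef_rot: [180.0, -0.0, 62.0]
contact_force: [0.1, 0.5, 1.5]
gripper_width: 0.0001
gripper_force: 0.8
```

All three spots read 0.023, so the board is flat. I'll retreat and look.

Request:
{"op": "jog_arm", "data": {"moves": [[[0,0,-4],0,0],[[0,0,-6],9.7,0],[[0,0,-6],9.7,0],[[0,0,0],9.7,0],[[0,0,0],9.7,0],[[0,0,0],9.7,0],[[-4,0,0],9.2,0],[[-4,3,0],0,0],[[0,0,0],0,0],[[0,0,0],0,0]]}}

```text
time_s: 37.65
tcp_pos: [0.4647, 0.0475, 0.1834]
eef_rot: [-180.0, -0.1, 4.3]
contact_force: [0.8, -0.1, -0.7]
gripper_width: 0.0004
gripper_force: 0.0
```

```bash
python3 - <<'E'
from h import *
s,c=wrist();print(s["tcp_pos"])
cv2.imwrite("pics/w4.png",cv2.resize(c["pixels"][40:240,130:390],None,fx=3,fy=3,interpolation=cv2.INTER_CUBIC))
E
```

```text
[0.46466025 0.04750967 0.18341941]
```

View pics/w4.png

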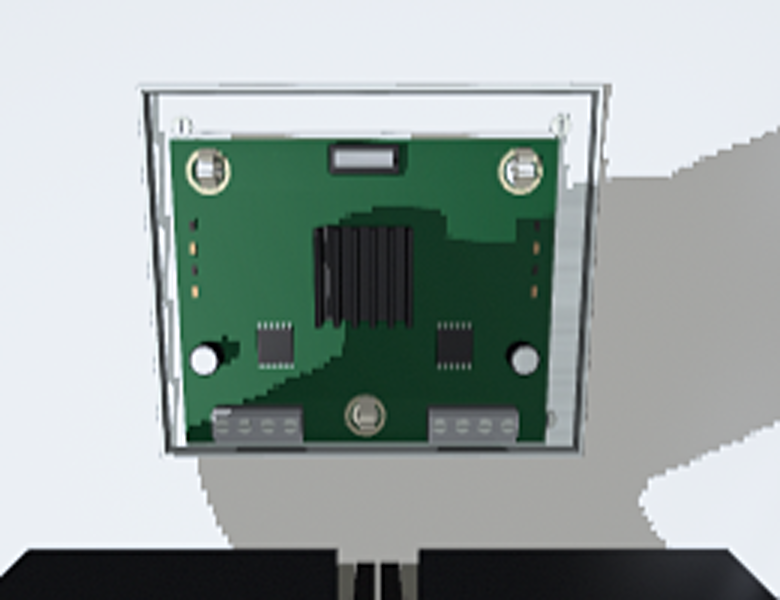

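The three arrowheads stand up through the holes at (209,170), (521,170) and (365,414). The board lies flat and uncracked, so I'll hand the job in.

```bash
python3 -c "
from plant import close_job;print(close_job())"
```

```text
the job is handed in; nothing more can be done
None
```

The board is off the foam block and snapped onto all three posts: each clicked in turn, the highest push I read was 8.4 N, and a probe beside each post put the top face level at 23 mm. I handed the job in at about 38 s; the arm stayed clear of the tweezers, dish, hex key and pen, though I took no final picture of them.

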